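# Release the latched lane key at the fastener bench

## Robot

A 6-joint arm with a two-finger parallel gripper is mounted at the origin on the work surface. World frame = base frame: x ahead of the robot, y to its left, z up, the work surface at z = 0. Lengths are in m, angles in degrees, forces in N, time in s.
With the tool pointing down it reaches from about 0.25 to 0.8 m from the base axis. Payload 8.5 kg.
Tool frame: the origin (TCP) lies at the very end of the fingers, on their centre line; the grasp point (between the pads) lies 19 mm behind it (grip_depth is the distance from the TCP to the grasp point, in m); z points along the fingers, y is the direction in which the jaws open and shut (so a half turn about z gives the same grasp; the last joint's range is limited). The gripper opens to 85 mm and grips with 20 to 120 N. Pads are 22 mm wide; open, the fingers measure 114 mm over their backs; the gripper's body (76 mm by 85 mm) begins 54 mm behind the grasp point. The pads swing forward as they close: fully open they stand 13 mm farther back than shut.
Start: joints at [-69.385, 13.648, -0.773, 75.585, 0, 90], TCP at [0.185, -0.491, 0.231] pointing down, gripper open.
Joint ranges: [-152.45, 152.45], [-59.26, 108.67], [-65.41, 83.53], [-104.44, 129.93], [-82.83, 76.93], [-180, 180]. Speed limits (degrees/s): [127.2, 127.2, 159.86, 180, 180, 180].

## Interface

Orientations are given as a 3x3 rotation matrix whose columns are the frame's x, y, z axes.
In Python, from workcell import * gives the robot as it stands.
- The arm moves only by the shell command python3 -m crank 'ROWS'. ROWS is a JSON object of lists of equal length, an entry for each row: "rotation": the turn, a rotation vector about the world's x, y, z in degrees, a list of three; "slide": the shift along the world's x, y, z in m, a list of three; "fingers": the closure, from -1 (fully open) to 1 (shut), so that 0 is half open. A call has 1 to 12 rows; each row is the pose to reach, as a shift and turn from the pose commanded when the call began; what a row does not reach only later rows make up. A row lasts 1/12 s, in which the tool goes at most 41.7 mm and 7.16 degrees, less where a joint would pass 70% of its speed; a pose out of reach is approached as far as the arm can. A call with a gripper value outside its range is refused whole. The fingers move at their own pace and stop on an object; the grip force is fixed at half the most. Time passes only in rows, so rows that repeat a pose let the fingers close. It gives the time, the measured TCP pose, the force and the opening at its end, in the units of the state.
- sense(): the state, without advancing time (a new reading comes with each control period).
- read_camera(name): name is "scene" or "top"; returns (picture, depth): 384x512x3 uint8, red, green, blue; 384x512 float32, m along the optical axis (not along the pixel's ray), 0 where there is no reading.
- camera_params(name): a dict with "fx", "fy", "cx", "cy" (pixels), "k1" (the pictures are not rectified: a ray, as slopes to the right and down, at radius r is drawn at 1 + k1 r^2 times it, then the intrinsics apply), "world_from_camera" (4x4, takes a point from camera to world coordinates). Camera axes: x right, y up, looking along -z (the intrinsics and any distortion apply to the point x, -y, -z); pixel columns grow to the right and rows downward; lengths in m; the calibration is good to about 2 mm. A picture is of the moment at which its call begins. camera_params takes no time and is no camera call.
- finish_job(): hands the job in, once; it reports no verdict.
Trained networks look in the newest picture that a camera, given by its name, has taken for a name from the list of things; names that differ only in an ending like _2 or _b are one class to them, and where a whole thing is asked for, a point or a joint stands for the part that bears it (a point fixed in the world has none). Each returns a list of dicts, best first, with "p" (0 to 1); they miss things now and then, are a little off and sometimes report something else, mostly with a low value. They report only what shows in the picture. A call takes as long as a camera call.
- trace(camera, target): "pixels" (384x512 bool, what is visible of it) and "box" ([centre column, centre row, width, height] in pixels, round what is visible of it).
The state is a dict: "t": time; "joints": joint angles; "qd": joint speeds; "joint_torque": joint torques, N m; "position": TCP position; "ee_rot": TCP orientation; "force": force on the tool from outside, world axes, zero at the start; "moment": the same for the moment, N m; "grip_width": finger opening in m.
Only numpy, scipy, OpenCV 4.12 (cv2) and the standard library are available. Lean on these libraries where they do the work, as an engineer would, in place of code of your own. Each camera call takes 0.05 s, during which the arm holds its last target. There are 200 camera calls.

## Task

One of the four identical keys on the grey key box at the fastener bench is still latched down from the last order, a few millimetres lower than the rest. Feel for it with light fingertip taps on the keys, then press that key in until it comes free and let go, so that it springs up level with the others. Touch the other keys only lightly, never pressing them in by more than about half of their travel, and leave the nut, bolt, washer and wrench where they are.

Things in the scene. Friction and masses are not known exactly. Their poses are not given: they have to be found in the camera images.
- keybox: grey steel box screwed to the bench, 130 (x) x 260 (y) x 60 (z) mm, origin at the centre of its underside on the table, x pointing away from the robot side; the key row stands on its top along y, 20 mm beyond its middle, four keys at y = +-27.5 and +-82.5 mm
- place_1 (a point): point on the key box's top face (60 mm over the table), on the axis of the leftmost key seen from the robot; the box's axes. The four keys are identical: square off-white cap 24 x 24 mm in a 38 mm square black collar 4 mm high, 55 mm apart. A cap's flat top is 18 mm above this point when up, 15 mm when latched down, 9 mm when pressed to its stop. Which of the four places has the latched key varies
- place_2 (a point): the same point for the second key from the left. An up key gives way from about 1.5 N and needs 0.9 N more for each mm pressed, to its stop 9 mm down; let go, it springs up again
- place_3 (a point): the same point for the third key from the left. Whichever key is latched feels firm up to about 4 N, comes free once it has been pressed to 6 mm below the up height (about 7 N), and stops 9 mm below it (about 10 N); let go, it springs up
- place_4 (a point): the same point for the fourth key, the rightmost. The four points are fixed on the box and do not show how far a cap is down: feel for the latched one
- latch (a joint): the catch slide inside the key box (out of sight): 0 m while a key is held down, 0.008 m once that key has come free; it stays there
- nut: brass hex nut, 36 mm over corners, 16 mm high, loose on the ledge of the key box on the robot's side of the keys; loose, origin at the centre of its underside; leave it alone
- bolt: dark hex bolt standing on its head on the table just right of the key box: head 35 mm over corners, 63 mm high in all; loose, origin at the centre of its underside; leave it alone
- washer: flat steel washer, 44 mm across, 5 mm thick, lying on the table in front of the key box; loose, origin at the centre of its underside; leave it alone
- wrench: steel wrench, 180 mm long, lying on the table to the right; loose, origin at its middle on the table; leave it alone
- carton_bolts: open cardboard carton of bolts, 140 x 110 x 85 mm, heavy and fixed, just left of the key box, origin at the centre of its underside

How it is judged:
By the outcome, as a careful person would: the job done as asked, in the order asked, and still so for the second after the job is handed in, with the robot touching nothing.
It also fails if it takes over 42 s, if anything falls off the work surface, if the arm or the gripper's body presses on something with over 40 N, if the wrist force passes 120 N, or if a joint passes its speed limit or range.

## Working session

There is one attempt and no reset: what is moved stays moved. The work goes in short steps, Python scripts to look and compute and a shell command to move; the robot and the scene stay as the last step left them, time stands still between calls to the robot, and variables do not carry over. Pictures are saved under pics/ and viewed, about 8 in all and at most 12, crops included, and the job is handed in when it is done.

```bash
mkdir -p pics; ls; python3 - <<'E'
from workcell import *
import cv2,numpy as np
s=sense();print({k:np.round(v,3).tolist() for k,v in s.items()})
ims=[]
for c in("scene","top"):
    im,d=read_camera(c);np.savez(f"{c}.npz",im=im,d=d);cv2.imwrite(f"pics/{c}.png",im[:,:,::-1])
    print(c,camera_params(c))
    for n in("keybox","place_1"):
        for r in trace(c,n)[:5]:print(n,round(r["p"],2),np.round(r["box"],1))
E
```

```text
pics
{'t': 0.0, 'joints': [-69.387, 13.682, -0.816, 75.585, 0.001, 90.001], 'qd': [0.021, 0.086, 0.027, -0.023, -0.012, 0.022], 'joint_torque': [0.001, -53.877, 34.644, 0.018, -0.0, 0.0], 'position': [0.185, -0.491, 0.231], 'ee_rot': [[0.936, 0.352, -0.0], [0.352, -0.936, 0.001], [0.0, -0.001, -1.0]], 'force': [0.745, -0.021, 0.82], 'moment': [-0.038, -0.013, 0.044], 'grip_width': 0.085}
scene {'fx': 390.2800931826246, 'fy': 390.2800931826246, 'cx': 254.5345306846344, 'cy': 195.7088622837952, 'k1': -0.12495418477810791, 'world_from_camera': array([[-0.67126521, -0.37091321,  0.64173703,  1.09622491],
       [ 0.74101736, -0.35592385,  0.56939572,  0.55558792],
       [ 0.01721312,  0.85775381,  0.51377242,  0.54553776],
       [ 0.        ,  0.        ,  0.        ,  1.        ]])}
keybox 0.65 [200.3 202.6  82.8  76.3]
place_1 0.8 [199.1 198.3  84.6  76.5]
top {'fx': 426.94595611407703, 'fy': 426.94595611407703, 'cx': 251.68687128696902, 'cy': 192.57816940193783, 'k1': 0.026849668901106252, 'world_from_camera': array([[-0.01880832,  0.98064121, -0.19490782,  0.34739592],
       [-0.99974728, -0.01604529,  0.01574534,  0.04381163],
       [ 0.01231317,  0.19515471,  0.98069518,  0.97809185],
       [ 0.        ,  0.        ,  0.        ,  1.        ]])}
keybox 0.95 [323.4 185.4 128.1  90.5]
place_1 0.87 [320.4 187.8 130.4  89. ]
```

View pics/top.png

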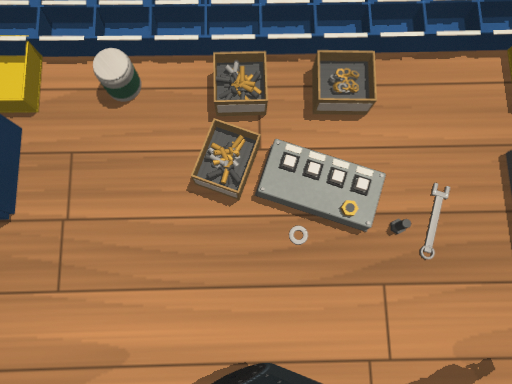

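View pics/scene.png

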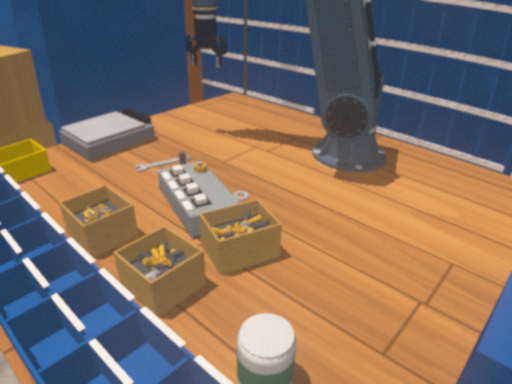

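The top view shows the key box rotated. Its caps are at about (290,160), (314,168), (338,176) and (362,184), with white labels behind them, and the nut is at (350,208). Next I measure the caps.

```bash
cat > h.py <<'E'
import numpy as np,cv2
from workcell import *
def pix2world(c,uv,z):
    p=camera_params(c);K=np.array([[p["fx"],0,p["cx"]],[0,p["fy"],p["cy"]],[0,0,1]])
    q=(np.atleast_2d(uv).astype(float)-[p["cx"],p["cy"]])/p["fx"];x=q.copy()
    for _ in range(20): x=q/(1+p["k1"]*(x**2).sum(1,keepdims=True))
    d=np.c_[x[:,0],-x[:,1],-np.ones(len(x))]@p["world_from_camera"][:3,:3].T;o=p["world_from_camera"][:3,3]
    return o+d*((z-o[2])/d[:,2])[:,None]
E
python3 - <<'E'
from h import *
f=np.load("top.npz");im,d=f["im"],f["d"]
g=im.min(2)
m=(g>150).astype(np.uint8);m[:, :270]=0;m[:,385:]=0;m[:140]=0;m[200:]=0
n,l,st,ce=cv2.connectedComponentsWithStats(m)
for i in range(1,n):
    if st[i,4]>15:print(st[i],ce[i].round(1),pix2world("top",ce[i],.077).round(4))
r=trace("top","keybox")[0]["pixels"]
p=camera_params("top")
# depth -> world for box mask, top face
v,u=np.nonzero(r&(d>0));
q=(np.c_[u,v]-[p["cx"],p["cy"]])/p["fx"];P=np.c_[q[:,0],-q[:,1],-np.ones(len(q))]*d[v,u][:,None]@p["world_from_camera"][:3,:3].T+p["world_from_camera"][:3,3]
t=P[(P[:,2]>.045)&(P[:,2]<.09)];print(np.median(t[:,2]))
rc=cv2.minAreaRect(t[:,:2].astype(np.float32));print(rc)
c=cv2.resize(im[130:240,245:400],None,fx=5,fy=5,interpolation=cv2.INTER_CUBIC);cv2.imwrite("pics/crop.png",c[:,:,::-1])
E
```

```text
[285 143  18  11 115] [293.3 148.1] [[ 0.6247 -0.0641  0.077 ]]
[308 151  20  10 122] [317.1 155.8] [[ 0.6063 -0.1157  0.077 ]]
[284 155  12  12 102] [289.4 160.1] [[ 0.5975 -0.0546  0.077 ]]
[ 304  158   80   42 1363] [346.2 182.6] [[ 0.5451 -0.1758  0.077 ]]
[308 162  12  12 104] [313.6 167.4] [[ 0.5802 -0.1066  0.077 ]]
[332 170  13  12 104] [337.9 175.2] [[ 0.5619 -0.1587  0.077 ]]
[356 178  13  12 106] [362.4 183.1] [[ 0.5434 -0.2107  0.077 ]]
0.059779404224371
((0.5516345500946045, -0.12667381763458252), (0.2616065740585327, 0.13097818195819855), 70.6491928100586)
```

View pics/crop.png

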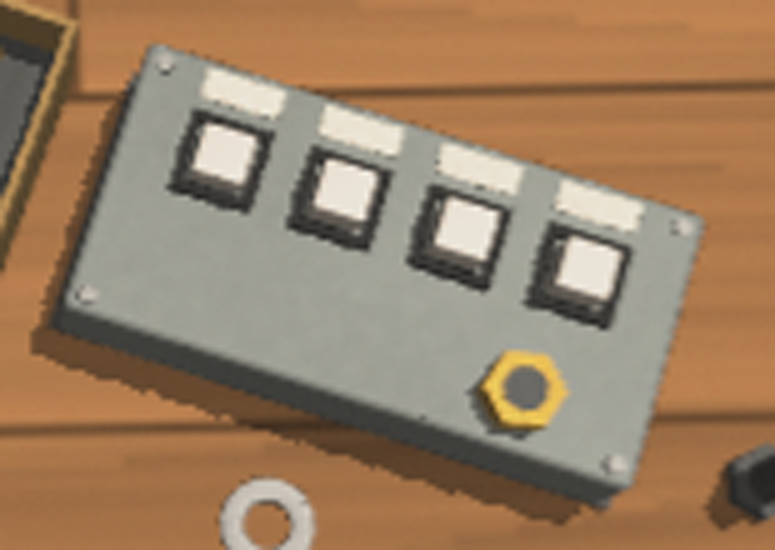

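The cap positions and the box outline agree. The box is yawed about -19°, with keys 1 to 4 at (.5975,-.0546), (.580,-.1066), (.562,-.1587) and (.5434,-.2107). I go above key 4 with the fingers shut, turning +50° so the last joint stays in range.

```bash
python3 -m crank '{"slide":[[0.03,0.023,0],[0.06,0.047,0],[0.09,0.07,0],[0.12,0.093,0],[0.15,0.117,0],[0.18,0.14,0],[0.21,0.163,0],[0.24,0.187,0],[0.27,0.21,0],[0.30,0.234,-0.02],[0.33,0.257,-0.04],[0.358,0.28,-0.06]],"rotation":[[0,0,5],[0,0,10],[0,0,15],[0,0,20],[0,0,25],[0,0,30],[0,0,35],[0,0,40],[0,0,45],[0,0,50],[0,0,50],[0,0,50]],"fingers":[1,1,1,1,1,1,1,1,1,1,1,1]}'
python3 -m crank '{"slide":[[0,0,-0.03],[0,0,-0.06],[0,0,-0.07],[0,0,-0.07],[0,0,-0.07]],"rotation":[[0,0,0],[0,0,0],[0,0,0],[0,0,0],[0,0,0]],"fingers":[1,1,1,1,1]}'
python3 - <<'E'
from h import *
s=sense();print({k:np.round(v,4).tolist() for k,v in s.items()})
im,d=read_camera("scene");cv2.imwrite("pics/s2.png",cv2.resize(im[60:260,110:300],None,fx=4,fy=4)[:,:,::-1][:600])
E
```

```text
t: 1.35
position: [0.5428, -0.2114, 0.1721]
ee_rot: [[0.331, 0.944, 0.001], [0.944, -0.331, -0.001], [-0.0, 0.001, -1.0]]
force: [-0.3, -0.7, 1.1]
grip_width: -0.0003
t: 1.77
position: [0.5411, -0.213, 0.1031]
ee_rot: [[0.332, 0.943, -0.0], [0.943, -0.332, 0.0], [0.0, -0.0, -1.0]]
force: [0.5, 0.5, 0.0]
grip_width: -0.0003
{'t': 1.7667, 'joints': [-21.4873, 23.0781, -6.3732, 60.5723, 0.0009, 87.9265], 'qd': [-0.3189, -1.4593, 1.7302, 0.5335, -0.0725, 0.0676], 'joint_torque': [0.4589, -60.9746, 29.9262, -0.1676, 0.0145, -0.0001], 'position': [0.5411, -0.213, 0.1031], 'ee_rot': [[0.3324, 0.9431, -0.0004], [0.9431, -0.3324, 0.0002], [0.0, -0.0004, -1.0]], 'force': [0.4839, 0.527, 0.0241], 'moment': [-0.0453, -0.0149, -0.0571], 'grip_width': -0.0003}
```

View pics/s2.png

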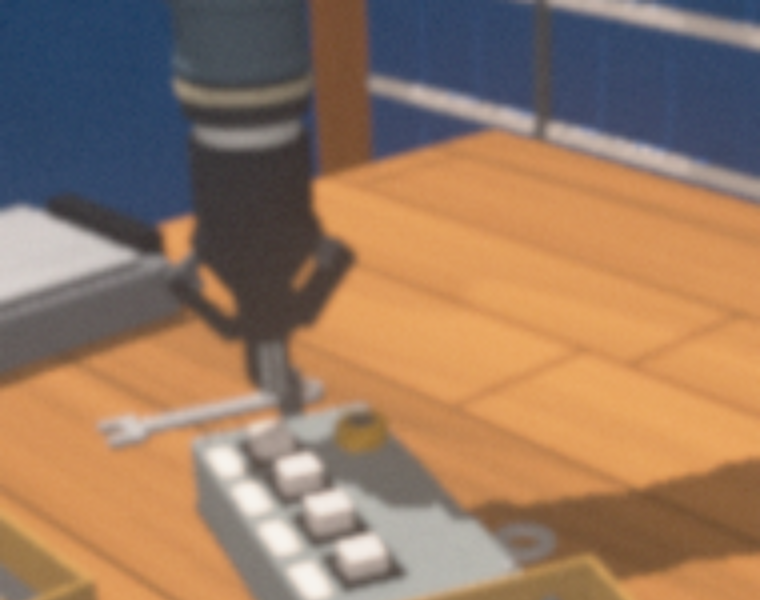

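The shut fingertips are above the rightmost key, clear of the nut. Now I lower them in small steps.

```bash
python3 -m crank '{"slide":[[0.002,0.002,-0.01],[0.002,0.002,-0.018],[0.002,0.002,-0.02],[0.002,0.002,-0.02],[0.002,0.002,-0.02]],"rotation":[[0,0,0],[0,0,0],[0,0,0],[0,0,0],[0,0,0]],"fingers":[1,1,1,1,1]}'
for i in 1 2 ; do python3 -m crank '{"slide":[[0,0,-0.001],[0,0,-0.001],[0,0,-0.001]],"rotation":[[0,0,0],[0,0,0],[0,0,0]],"fingers":[1,1,1]}'; done
```

```text
t: 2.23
position: [0.543, -0.2107, 0.0825]
ee_rot: [[0.332, 0.943, -0.0], [0.943, -0.332, 0.0], [-0.0, -0.0, -1.0]]
force: [-0.2, -0.2, -0.1]
grip_width: -0.0001
t: 2.48
position: [0.5432, -0.2107, 0.0816]
ee_rot: [[0.332, 0.943, 0.0], [0.943, -0.332, -0.0], [-0.0, 0.0, -1.0]]
force: [-0.1, -0.4, 0.5]
grip_width: -0.0002
t: 2.73
position: [0.5431, -0.2107, 0.0804]
ee_rot: [[0.332, 0.943, -0.0], [0.943, -0.332, 0.0], [0.0, -0.0, -1.0]]
force: [-0.0, -0.7, -0.2]
grip_width: -0.0001
```

```bash
for i in 1 2 3 4 5; do python3 -m crank '{"slide":[[0,0,-0.001],[0,0,-0.001],[0,0,-0.001]],"rotation":[[0,0,0],[0,0,0],[0,0,0]],"fingers":[1,1,1]}' | egrep 'pos|force' ; done
```

```text
position: [0.5431, -0.2106, 0.0794]
force: [-0.5, -0.0, -0.1]
position: [0.5431, -0.2107, 0.0784]
force: [-0.2, -0.4, -0.1]
position: [0.5432, -0.2107, 0.0776]
force: [1.0, 0.1, 1.0]
position: [0.5432, -0.2107, 0.0766]
force: [0.5, -0.2, 3.0]
position: [0.5433, -0.2107, 0.0755]
force: [0.5, 1.1, 3.3]
```

Key 4 makes contact at 78 mm and gives way, so it is up. Next I tap key 3 at the same depth.

```bash
python3 -m crank '{"slide":[[0,0,0.01],[0,0,0.02],[0.009,0.026,0.02],[0.0183,0.052,0.02],[0.0183,0.052,0.02],[0.0183,0.052,0.01],[0.0183,0.052,0.005],[0.0183,0.052,0.004],[0.0183,0.052,0.004]],"rotation":[[0,0,0],[0,0,0],[0,0,0],[0,0,0],[0,0,0],[0,0,0],[0,0,0],[0,0,0],[0,0,0]],"fingers":[1,1,1,1,1,1,1,1,1]}'| egrep 'pos|force'
for i in 1 2 3 4; do python3 -m crank '{"slide":[[0,0,-0.001],[0,0,-0.001],[0,0,-0.001]],"rotation":[[0,0,0],[0,0,0],[0,0,0]],"fingers":[1,1,1]}' | egrep 'pos|force' ; done
```

```text
position: [0.5606, -0.1593, 0.0787]
force: [0.6, -0.1, -0.1]
position: [0.5614, -0.1591, 0.0785]
force: [-0.2, 0.7, 0.0]
position: [0.5616, -0.159, 0.0777]
force: [-0.1, -0.8, 2.1]
position: [0.5616, -0.1589, 0.0766]
force: [-0.6, -2.6, 2.7]
position: [0.5616, -0.1589, 0.0756]
force: [-0.7, -3.0, 2.8]
```

Key 3 also makes contact at 78 mm, so it is up. Next is key 2.

```bash
python3 -m crank '{"slide":[[0,0,0.01],[0,0,0.02],[0.009,0.026,0.02],[0.0183,0.052,0.02],[0.0183,0.052,0.02],[0.0183,0.052,0.01],[0.0183,0.052,0.005],[0.0183,0.052,0.004],[0.0183,0.052,0.004]],"rotation":[[0,0,0],[0,0,0],[0,0,0],[0,0,0],[0,0,0],[0,0,0],[0,0,0],[0,0,0],[0,0,0]],"fingers":[1,1,1,1,1,1,1,1,1]}'| egrep 'pos|force'
for i in 1 2 3 4; do python3 -m crank '{"slide":[[0,0,-0.001],[0,0,-0.001],[0,0,-0.001]],"rotation":[[0,0,0],[0,0,0],[0,0,0]],"fingers":[1,1,1]}' | egrep 'pos|force' ; done
```

```text
position: [0.5789, -0.1072, 0.0787]
force: [-0.5, -0.1, 0.2]
position: [0.5797, -0.1071, 0.0786]
force: [-0.6, -0.0, -0.1]
position: [0.5799, -0.107, 0.0777]
force: [0.8, -1.0, 1.0]
position: [0.5799, -0.1069, 0.0766]
force: [-0.5, -2.6, 1.7]
position: [0.5799, -0.1069, 0.0756]
force: [0.5, -3.3, 3.8]
```

Key 2 is up. Key 1 should be the latched one, so I tap it as well.

```bash
python3 -m crank '{"slide":[[0,0,0.01],[0,0,0.02],[0.009,0.026,0.02],[0.0178,0.0522,0.02],[0.0178,0.0522,0.02],[0.0178,0.0522,0.01],[0.0178,0.0522,0.005],[0.0178,0.0522,0.004],[0.0178,0.0522,0.004]],"rotation":[[0,0,0],[0,0,0],[0,0,0],[0,0,0],[0,0,0],[0,0,0],[0,0,0],[0,0,0],[0,0,0]],"fingers":[1,1,1,1,1,1,1,1,1]}'| egrep 'pos|force'
for i in 1 2 3 4 5; do python3 -m crank '{"slide":[[0,0,-0.001],[0,0,-0.001],[0,0,-0.001]],"rotation":[[0,0,0],[0,0,0],[0,0,0]],"fingers":[1,1,1]}' | egrep 'pos|force' ; done
```

```text
position: [0.5966, -0.0551, 0.0786]
force: [0.0, 0.0, -0.7]
position: [0.5975, -0.0549, 0.0786]
force: [-0.8, -0.4, 0.4]
position: [0.5976, -0.0546, 0.0775]
force: [0.4, -0.2, 0.6]
position: [0.5975, -0.0544, 0.0764]
force: [-0.5, -0.2, -0.1]
position: [0.5975, -0.0545, 0.0754]
force: [0.6, 0.5, 0.3]
position: [0.5976, -0.0545, 0.0747]
force: [-1.0, -0.3, 3.4]
```

Key 1 gives no contact until 75 mm and is then firm, so it is the latched key. I press it to about 8 mm below the up height.

```bash
python3 -m crank '{"slide":[[0,0,-0.001],[0,0,-0.002],[0,0,-0.003],[0,0,-0.004],[0,0,-0.004],[0,0,-0.004]],"rotation":[[0,0,0],[0,0,0],[0,0,0],[0,0,0],[0,0,0],[0,0,0]],"fingers":[1,1,1,1,1,1]}' | egrep 'pos|force'
python3 -m crank '{"slide":[[0,0,-0.001],[0,0,-0.001],[0,0,-0.001]],"rotation":[[0,0,0],[0,0,0],[0,0,0]],"fingers":[1,1,1]}' | egrep 'pos|force'
```

```text
position: [0.5977, -0.0545, 0.071]
force: [-2.1, 1.2, 7.1]
position: [0.5977, -0.0545, 0.0701]
force: [-2.9, 0.4, 8.1]
```

The key is pressed to 70.1 mm, past the release point at 72 mm. I let go, then tap lightly to check.

```bash
python3 -m crank '{"slide":[[0,0,0.003],[0,0,0.006],[0,0,0.012],[0,0,0.018],[0,0,0.018],[0,0,0.018],[0,0,0.012],[0,0,0.009],[0,0,0.009],[0,0,0.009]],"rotation":[[0,0,0],[0,0,0],[0,0,0],[0,0,0],[0,0,0],[0,0,0],[0,0,0],[0,0,0],[0,0,0],[0,0,0]],"fingers":[1,1,1,1,1,1,1,1,1,1]}' | egrep 'pos|force'
for i in 1 2 3; do python3 -m crank '{"slide":[[0,0,-0.001],[0,0,-0.001],[0,0,-0.001]],"rotation":[[0,0,0],[0,0,0],[0,0,0]],"fingers":[1,1,1]}' | egrep 'pos|force' ; done
```

```text
position: [0.5972, -0.0545, 0.0779]
force: [-0.5, 0.6, 1.9]
position: [0.5973, -0.0545, 0.0774]
force: [-1.7, -0.1, 2.1]
position: [0.5974, -0.0545, 0.0765]
force: [-1.7, -0.3, 2.4]
position: [0.5975, -0.0545, 0.0755]
force: [-1.9, -0.2, 3.6]
```

Contact is now at 78 mm with the same give as the other keys, so key 1 is up. I retreat and look.

```bash
python3 -m crank '{"slide":[[0,0,0.01],[0,0,0.03],[0,0,0.06],[0,0,0.09],[0,0,0.12],[-0.03,-0.03,0.14],[-0.06,-0.06,0.14],[-0.09,-0.09,0.14],[-0.12,-0.12,0.14],[-0.15,-0.15,0.14],[-0.18,-0.18,0.14],[-0.21,-0.21,0.14]],"rotation":[[0,0,0],[0,0,0],[0,0,0],[0,0,0],[0,0,0],[0,0,0],[0,0,0],[0,0,0],[0,0,0],[0,0,0],[0,0,0],[0,0,0]],"fingers":[1,1,1,1,1,1,1,1,1,1,1,1]}'
python3 -m crank '{"slide":[[-0.03,-0.03,0],[-0.06,-0.06,0],[-0.08,-0.08,0],[-0.08,-0.08,0],[-0.08,-0.08,0],[-0.08,-0.08,0]],"rotation":[[0,0,0],[0,0,0],[0,0,0],[0,0,0],[0,0,0],[0,0,0]],"fingers":[1,1,1,1,1,1]}'
python3 - <<'E'
from h import *
a=np.load("top.npz")["im"];im,d=read_camera("top");s,_=read_camera("scene")
df=cv2.absdiff(a,im).max(2);print((df[135:270,250:460]>60).sum())
t=cv2.resize(im[130:265,245:455],None,fx=3.5,fy=3.5);u=cv2.resize(s[140:250,130:260],None,fx=3,fy=3)
cv2.imwrite("pics/end.png",cv2.resize(im[130:270,245:455],None,fx=3.5,fy=3.5)[:,:,::-1]);print(sense()["t"])
E
```

```text
t: 12.82
position: [0.3929, -0.259, 0.2163]
ee_rot: [[0.331, 0.943, 0.001], [0.943, -0.331, -0.001], [-0.0, 0.001, -1.0]]
force: [-0.1, -0.8, 0.7]
grip_width: -0.0001
t: 13.32
position: [0.3144, -0.338, 0.2159]
ee_rot: [[0.333, 0.943, 0.001], [0.943, -0.333, -0.0], [0.0, 0.001, -1.0]]
force: [0.6, 0.2, 0.2]
grip_width: -0.0004
6
13.4167
```

View pics/end.png

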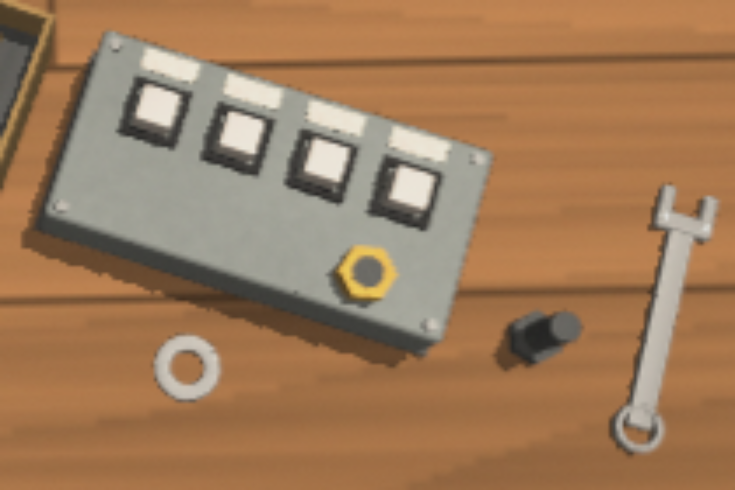

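The picture shows all four keys looking alike, and the nut, bolt, washer and wrench unmoved (only 6 pixels changed).

```bash
python3 -c "
from workcell import *
print(finish_job())"
```

```text
the job is handed in; nothing more can be done
None
```

The latched key was the leftmost one (`place_1`). I pressed it free, it sprang back up, and I handed the job in at about 13.4 s.

- **Finding it:** Keys 4, 3 and 2 met the fingertip at about 78 mm above the table and gave way softly. I pressed each about 2.5 mm, which is under half of its 9 mm travel. Key 1 gave no contact until about 75 mm and then felt firm.
- **Freeing it:** I pressed key 1 to 70.1 mm, about 8 mm below the up height, with about 8 N, and let go.
- **Checks:** A light re-tap met key 1 at about 78 mm with the same give as the others. After the arm moved clear, the top picture showed the nut, bolt, washer and wrench where they were, with only 6 pixels noticeably changed. No check failed or disagreed. The latch slide is out of sight, so I could not check it directly.

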